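Nest the pastry cutters on their trays

ROBOT

A 7-joint arm with a two-finger parallel gripper is mounted at the origin on the work surface. World frame = base frame: x ahead of the robot, y to its left, z up, the work surface at z = 0. Lengths are in m, angles in rad, forces in N, time in s.
With the tool pointing down it reaches from about 0.4 to 0.875 m from the base axis. Payload 19.3 kg.
Tool frame: the origin (TCP) lies at the centre of the arm's flange, where the gripper is bolted on; the fingertips stand 173 mm ahead of it and the grasp point (between the pads) lies 155 mm ahead of it (bot.grip_point_offset is the distance from the TCP to the grasp point, in m); z points along the fingers, x is the direction in which the jaws open and shut, and the axes are right-handed (so a half turn about z gives the same grasp; the last joint's range is limited). The gripper opens to 85 mm and grips with 20 to 120 N. Pads are 22 mm wide; open, the fingers measure 114 mm over their backs; the gripper's body (76 mm by 85 mm) begins 54 mm behind the grasp point. The pads swing forward as they close: fully open they stand 13 mm farther back than shut.
Start: joints at [1.084, 0.521, -0.036, 1.599, 0.021, 1.021, -0.113], TCP at [0.253, -0.572, 0.405] pointing down, gripper open.
Joint ranges: [-2.91, 2.91], [-0.3, 2.13], [-1.5, 1.42], [0.17, 2.43], [-1.26, 4.41], [0.16, 1.93], [-2.52, 2.52]. Speed limits (rad/s): [1.89, 1.89, 2.39, 2.39, 3.01, 3.01, 3.01].

INTERFACE

Orientations are given as [roll, pitch, yaw] about the fixed x, y, z axes, in that order (R = Rz(yaw) Ry(pitch) Rx(roll)).
In Python, from workcell import bot gives the robot as it stands.
- The arm moves only by the tool step_arm, never from a script. Its argument "plan" is a list that holds one entry, the list of rows, each a list of 4 numbers: the shift along the world's x, y, z in cm, then the turn about the world's z in rad. A call has 1 to 12 rows; each row is the pose to reach, as a shift and turn from the pose measured when the call began; what a row does not reach only later rows make up. A row lasts 1/12 s, in which the tool goes at most 41.7 mm and 7.16 degrees, less where a joint would pass 70% of its speed; a pose out of reach is approached as far as the arm can. A call with a gripper value outside its range is refused whole. "jaw" is the closure, from 0 (fully open) to 1 (shut), set as the call begins (left out, the last holds). The fingers move at their own pace and stop on an object; "force" is the grip in N (left out, the last holds). Time passes only in rows, so rows that repeat a pose let the fingers close. It gives the time, the measured TCP pose, the force and the opening at its end, in the units of the state.
- bot.observe(): the state, without advancing time (a new reading comes with each control period).
- bot.grab_frame(name): name is "scene" or "top" or "wrist"; returns a dict with "pixels" (420x560x3 uint8, blue, green, red), "mtx" (3x3 intrinsics, pixels), "R" (3x3) and "t" (3): a world point X has camera coordinates R X + t. Camera axes: x right, y down, z forward; pixel columns grow to the right and rows downward; lengths in m; the calibration is good to about 2 mm. A picture is of the moment at which its call begins. There is no depth.
- bot.job_done(): hands the job in, once; it reports no verdict.
The state is a dict: "clock": time; "qpos": joint angles; "qd": joint speeds; "joint_efforts": joint torques, N m; "position": TCP position; "tool_rot": TCP orientation; "force": force on the tool from outside, world axes, zero at the start; "moment": the same for the moment, N m; "grip_width": finger opening in m.
Only numpy, scipy, OpenCV 4.12 (cv2) and the standard library are available. Lean on these libraries where they do the work, as an engineer would, in place of code of your own. Each camera call takes 0.05 s, during which the arm holds its last target.

TASK

Put the pastry cutters away in two nests, standing flat on the trays, always working from the smallest outwards. First the round ones: the small one in the middle of the round tray, then the medium one around it, then the large one around both; after that the square ones: the small one in the middle of the square tray, then the large one around it. Leave the two piping nozzles and the amber jar standing where they are.

Things in the scene. Friction and masses are not known exactly. Their poses are not given: they have to be found in the camera images.
- round_small: Smallest round bright steel pastry cutter, a plain round band open at top and bottom, standing upright like a short tube; outside diameter 30 mm, wall 3 mm, so inside 24 mm; 40 mm tall, with a thin rolled upper edge. Origin: centre of its underside, on the axis; z up. 25 g or so.
- round_medium: Middle round bright steel pastry cutter, a plain round band open at top and bottom, standing upright like a short tube; outside diameter 48 mm, wall 3 mm, so inside 42 mm; 40 mm tall, with a thin rolled upper edge. Origin: centre of its underside, on the axis; z up. 45 g or so.
- round_large: Largest round bright steel pastry cutter, a plain round band open at top and bottom, standing upright like a short tube; outside diameter 66 mm, wall 3 mm, so inside 60 mm; 40 mm tall, with a thin rolled upper edge. Origin: centre of its underside, on the axis; z up. 65 g or so.
- square_small: Smaller square bright steel pastry cutter, a plain square band open at top and bottom, standing upright like a short tube; outside 36 x 36 mm, wall 3 mm, so inside 30 x 30 mm; 40 mm tall, with a thin rolled upper edge. Origin: centre of its underside, on the axis; z up; x and y square to its flat sides. 40 g or so.
- square_large: Larger square bright steel pastry cutter, a plain square band open at top and bottom, standing upright like a short tube; outside 60 x 60 mm, wall 3 mm, so inside 54 x 54 mm; 40 mm tall, with a thin rolled upper edge. Origin: centre of its underside, on the axis; z up; x and y square to its flat sides. 70 g or so.
- round_tray: Shallow round black steel tray, fixed to the table: 140 mm diameter, upper face of its floor 4 mm above the table, edge 3 mm thick and 8 mm high. Origin: centre of its underside, on the table.
- square_tray: Shallow square black steel tray, fixed to the table: 130 x 130 mm, upper face of its floor 4 mm above the table, edge 3 mm thick and 8 mm high. Origin: centre of its underside, on the table; x and y square to its edges.
- nozzle_a: One small conical aluminium piping nozzle standing on its wide end, 22 mm across and 32 mm tall; a bystander, loose. Origin: centre of its underside.
- nozzle_b: Other small conical aluminium piping nozzle standing on its wide end, 22 mm across and 32 mm tall; a bystander, loose. Origin: centre of its underside.
- jar: Small closed amber glass jar with a white cap, 42 mm diameter, 60 mm tall, off to the left; a bystander, loose. Origin: centre of its underside.

How it is judged:
On the way, in this order (a step that is already met when the one before it is completed fails the run):
1. the small round cutter stands released in the middle of the round tray (z of round_small in the frame of round_tray below 0.008 m and angle between round_small's own z axis and vertical below 0.1 rad and horizontal distance between round_small and round_tray below 0.015 m and contact force between the fingers and round_small below 0.1 N and linear speed of round_small below 0.02 m/s), for 0.2 s.
2. the medium round cutter stands around the small one, released (z of each of round_small, round_medium in the frame of round_tray below 0.008 m and angle between each of round_small, round_medium's own z axis and vertical below 0.1 rad and horizontal distance between round_small and round_tray below 0.015 m and horizontal distance between round_medium and round_small below 0.01 m and contact force between the fingers and round_medium below 0.1 N and linear speed of round_medium below 0.02 m/s), for 0.2 s.
3. the large round cutter stands around the medium one, released (z of each of round_small, round_medium, round_large in the frame of round_tray below 0.008 m and angle between each of round_small, round_medium, round_large's own z axis and vertical below 0.1 rad and horizontal distance between round_small and round_tray below 0.015 m and horizontal distance between round_medium and round_small below 0.01 m and horizontal distance between round_large and round_medium below 0.01 m and contact force between the fingers and round_large below 0.1 N and linear speed of round_large below 0.02 m/s), for 0.2 s.
4. the small square cutter stands released in the middle of the square tray (z of each of round_small, round_medium, round_large in the frame of round_tray below 0.008 m and angle between each of round_small, round_medium, round_large, square_small's own z axis and vertical below 0.1 rad and horizontal distance between round_small and round_tray below 0.015 m and horizontal distance between round_medium and round_small below 0.01 m and horizontal distance between round_large and round_medium below 0.01 m and z of square_small in the frame of square_tray below 0.008 m and horizontal distance between square_small and square_tray below 0.015 m and contact force between the fingers and square_small below 0.1 N and linear speed of square_small below 0.02 m/s), for 0.2 s.
5. the large square cutter stands around the small square one, released (z of each of round_small, round_medium, round_large in the frame of round_tray below 0.008 m and angle between each of round_small, round_medium, round_large, square_small, square_large's own z axis and vertical below 0.1 rad and horizontal distance between round_small and round_tray below 0.015 m and horizontal distance between round_medium and round_small below 0.01 m and horizontal distance between round_large and round_medium below 0.01 m and z of each of square_small, square_large in the frame of square_tray below 0.008 m and horizontal distance between square_small and square_tray below 0.015 m and horizontal distance between square_large and square_small below 0.016 m and contact force between the fingers and square_large below 0.1 N and linear speed of square_large below 0.02 m/s), for 0.2 s.
At the end, for the whole second after the job is handed in: All cutters upright on their tray floors (within 4 mm, 0.1 rad), released, at rest; each small one within 15 mm of its tray's middle; centres: medium round within 10 mm of small, large round within 10 mm of medium, large square within 16 mm of small square (all of step 5 and contact force between the fingers and round_small below 0.1 N and linear speed of each of round_small, round_medium, round_large, square_small below 0.02 m/s and contact force between the fingers and round_medium below 0.1 N and contact force between the fingers and round_large below 0.1 N and contact force between the fingers and square_small below 0.1 N); the robot touches nothing.
It fails at once if a piping nozzle or the jar is shifted by more than 30 mm or knocked over (distance of any of nozzle_a, nozzle_b, jar from where it was at the start of the episode above 0.03 m or angle between any of nozzle_a, nozzle_b, jar's own z axis and vertical above 0.5 rad).
It also fails if it takes over 128 s, if anything falls off the work surface, if the arm or the gripper's body presses on something with over 40 N, if the wrist force passes 120 N, or if a joint passes its speed limit or range.

## Working session

There is one attempt and no reset: what is moved stays moved. The work goes in short steps, Python scripts to look and compute and a tool call to move; the robot and the scene stay as the last step left them, time stands still between calls to the robot, and variables do not carry over. Pictures are saved under pics/ and viewed, and the job is handed in when it is done.

Besides the shell and the picture viewer there is one more tool, called as name([rows], argument=value, ...), one row to a line, values as JSON. step_arm: Moves the arm, as the interface text tells. Its arguments: {"type":"object","properties":{"plan":{"type":"array"},"jaw":{"type":"number"},"force":{"type":"number"}},"required":["plan"]}

```bash
mkdir -p pics; ls; python3 - <<'E'
from workcell import bot
import cv2
s=bot.observe(); print(s)
print(bot.grip_point_offset)
for n in ["top","scene"]:
    f=bot.grab_frame(n); cv2.imwrite(f"pics/{n}0.png",f["pixels"]); print(n,f["mtx"],f["R"],f["t"])
E
```

```text
pics
{'clock': 0.0, 'qpos': array([ 1.08381226,  0.52201227, -0.03632777,  1.59999974,  0.02120601,
        1.02109301, -0.11281332]), 'qd': array([-0.0003399 ,  0.00087083, -0.00023651,  0.00125552,  0.00099328,
        0.00158309,  0.00192771]), 'joint_efforts': array([-4.22817930e-04, -9.27108192e+01,  1.97964147e+00, -3.69929051e+01,
        1.78388815e-02,  8.25864205e-03,  6.21110161e-06]), 'position': array([ 0.25293614, -0.5713798 ,  0.40412966]), 'tool_rot': array([ 3.14150748e+00,  1.12394731e-03, -1.15403229e+00]), 'force': array([-0.22034587,  0.48713267, -0.42676523]), 'moment': array([ 0.00489384, -0.03784976,  0.00169653]), 'grip_width': 0.08570496702526025}
0.1547
top [[404.47063754   0.         279.58881961]
 [  0.         404.47063754 214.26957388]
 [  0.           0.           1.        ]] [[-0.00374079 -0.99977159  0.02104243]
 [-0.99177003  0.00101622 -0.12802801]
 [ 0.12797738 -0.02134818 -0.9915473 ]] [0.05278839 0.54211005 0.93718836]
scene [[485.27175554   0.         279.76731784]
 [  0.         485.27175554 217.68348188]
 [  0.           0.           1.        ]] [[-0.33874109  0.94087866  0.0013482 ]
 [ 0.56100315  0.20312583 -0.80250568]
 [-0.75533432 -0.27108531 -0.59664296]] [ 0.12243667 -0.29589641  1.36371895]
```

View pics/top0.png

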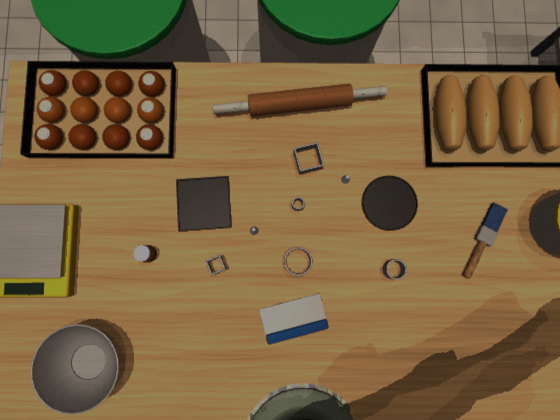

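View pics/scene0.png

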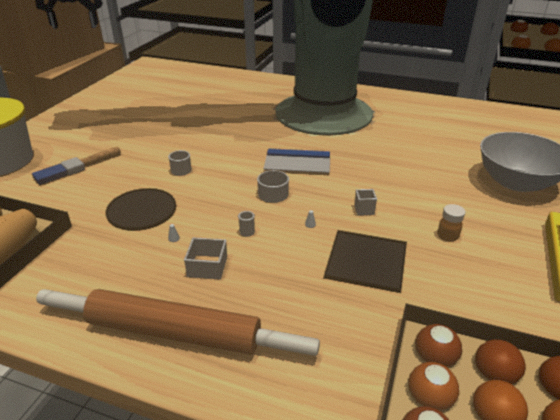

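```bash
cat > h.py <<'E'
import numpy as np, cv2
from workcell import bot
def ray(f,uv,z):
    uv=np.atleast_2d(np.array(uv,float)); K=f["mtx"];R=f["R"];t=f["t"]
    d=(R.T@np.linalg.inv(K)@np.c_[uv,np.ones(len(uv))].T).T; c=-R.T@t
    s=(z-c[2])/d[:,2]; return (c+d*s[:,None])[:,:2]
def proj(f,X):
    X=np.atleast_2d(np.array(X,float)); p=(f["R"]@X.T).T+f["t"]; p=(f["mtx"]@p.T).T; return p[:,:2]/p[:,2:]
E
python3 - <<'E'
from h import *
f=dict(bot.grab_frame("top"));np.savez("top0.npz",**f)
im=f["pixels"]
c=im[135:285,190:430]; cv2.imwrite("pics/topz.png",cv2.resize(c,None,fx=3.3,fy=3.3,interpolation=cv2.INTER_CUBIC))
g={"rs":(298,204),"rl":(298,262),"rm":(394,269),"sl":(308,159),"ss":(217,265)}
for k,v in g.items(): print(k,ray(f,v,.03))
for k,v in {"rt":(390,203),"st":(204,204)}.items(): print(k,ray(f,v,.006))
for k,v in {"na":(346,179),"nb":(254,230)}.items(): print(k,ray(f,v,.03))
E
```

```text
rs [[0.5678308  0.00668967]]
rl [[0.42826977 0.00802634]]
rm [[ 0.4108829  -0.22106185]]
sl [[ 0.67978681 -0.01900839]]
ss [[0.42189292 0.2000013 ]]
rt [[ 0.57396414 -0.22485235]]
st [[0.57166114 0.23758795]]
na [[ 0.62970148 -0.11157988]]
nb [[0.50482808 0.11290113]]
```

View pics/topz.png

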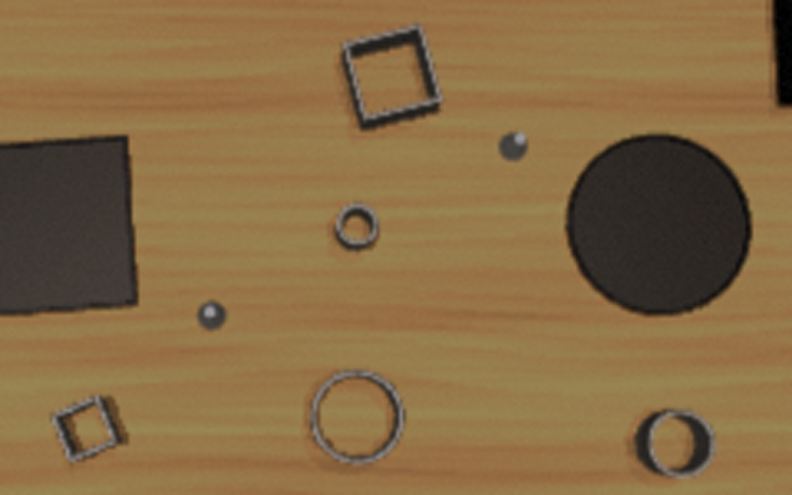

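```bash
cat >> h.py <<'E'
def rim(f,c,r,z=.04,vmin=105,smax=70,sq=False,show=None):
    """c world xy guess, r mm radius search; fit rim in world"""
    im=f["pixels"]; hsv=cv2.cvtColor(im,cv2.COLOR_BGR2HSV)
    m=(hsv[...,1]<smax)&(hsv[...,2]>vmin)
    v,u=np.nonzero(m); P=ray(f,np.c_[u,v],z); k=np.hypot(*(P-c).T)<r; P=P[k]
    if sq:
        h=cv2.minAreaRect((P*1000).astype(np.float32)); return h,len(P)
    A=np.c_[2*P,np.ones(len(P))]; s=np.linalg.lstsq(A,(P**2).sum(1),rcond=None)[0]
    R=np.sqrt(s[2]+s[0]**2+s[1]**2)
    return s[:2],R,len(P)
E
python3 - <<'E'
from h import *
f=dict(np.load("top0.npz"))
print("cam",-f["R"].T@f["t"])
hsv=cv2.cvtColor(f["pixels"],cv2.COLOR_BGR2HSV)
print(hsv[196:213,290:307,1]);print(hsv[196:213,290:307,2])
E
```

```text
cam [0.41790706 0.0722327  0.99756106]
[[134 137 140 137 138 127 101  92  87  93 114 127 138 138 136 138 136]
 [135 138 137 133  97  77  34  32  32  36  50  83 118 134 133 134 136]
 [125 128 126  95  31  34  26  27  36  37  26  24  52 109 127 128 125]
 [122 129 115  58  37  36  46  53  64  37  26  20   8  65 115 124 124]
 [129 138  90  36  30  88 124 119 120 104  62  35  33  40 107 122 118]
 [140 132  60  40  92 134 134 134 137 132 116  74  32  31  76 124 126]
 [143 133  45  56 133 139 136 139 140 142 138 105  30  18  57 125 133]
 [145 119  30  61 138 146 141 141 143 144 143 130  71  26  59 127 133]
 [141 112  28  64 133 141 141 137 145 140 143 143  73  32  74 133 138]
 [141 125  37  39 107 128 131 131 136 139 145 137  57  33  98 130 130]
 [145 136  60  20  55  98 117 121 126 135 128  99  40  54 121 125 123]
 [141 143 115  31  33  36  75  81  95  99  79  45  26 101 132 123 122]
 [140 141 142 100  32  19  30  24  40  36  36  47 105 141 128 126 126]
 [135 141 141 129 100  48  34  38  26  36  65 123 146 135 128 129 128]
 [138 138 140 139 130 121 105  98  97 117 130 138 136 127 127 125 1
[... 654 characters left out ...]
137 109 109 145 150 152 150 149 132 108  61 100 103 148 153]
 [136 100 119 112 142 150 150 149 148 149 132 125  73 120 104 146 152]
 [134  94  76 117 141 153 152 152 152 152 135 130  98 131 107 147 153]
 [141 103  64 115 125 141 150 146 152 151 139 132 126 123 110 149 154]
 [150 123  73  65 117 119 142 132 145 142 133 113 118 101 122 149 152]
 [146 141 108  61  55  92 127 127 126 126 120  82  80 105 145 152 152]
 [151 146 141 101  64  48  53  60  58  57  59  77  98 119 149 154 152]
 [152 150 153 141 114  80  75  73  63  85  98 116 120 148 153 153 154]
 [150 152 154 151 149 135 132 130 119 146 150 151 151 153 153 150 150]
 [152 150 152 154 152 152 155 151 151 155 152 153 152 152 154 152 150]]
```

```bash
python3 - <<'E'
from h import *
f=dict(np.load("top0.npz"))
for k,c,r in [("rs",(.568,.0067),.022),("rm",(.411,-.221),.034),("rl",(.428,.008),.043)]:
    for v in (90,105): print(k,rim(f,c,r,vmin=v))
for k,c,r in [("sl",(.68,-.019),.05),("ss",(.422,.2),.033)]:
    for v in (90,105): print(k,rim(f,c,r,vmin=v,sq=True))
im=f["pixels"]; m=((im.max(2)<75)).astype(np.uint8)
for z in (.004,.008):
  for k,(u,v) in {"rt":(390,203),"st":(204,204)}.items():
    n,l,st,ce=cv2.connectedComponentsWithStats(m); i=l[v,u]
    cs,_=cv2.findContours((l==i).astype(np.uint8),0,1); P=ray(f,cs[0][:,0],z)*1000
    print(k,z,cv2.minEnclosingCircle(P.astype(np.float32)),cv2.minAreaRect(P.astype(np.float32)))
# small round by centroid: masks
E
```

```text
rs (array([0.56985782, 0.0075494 ]), np.float64(0.013577803953134463), 47)
rs (array([0.5698932 , 0.00751391]), np.float64(0.01362961718007387), 42)
rm (array([ 0.41116946, -0.22308262]), np.float64(0.022526780368417355), 84)
rm (array([ 0.41092266, -0.22337928]), np.float64(0.02266498411060802), 67)
rl (array([0.43100614, 0.00901943]), np.float64(0.031343592806362876), 118)
rl (array([0.43096249, 0.00890253]), np.float64(0.03150578861585515), 103)
sl (((683.5299682617188, -19.45339584350586), (59.64601135253906, 60.08592224121094), 13.999853134155273), 94)
sl (((683.7321166992188, -19.492420196533203), (59.276424407958984, 59.92496871948242), 14.095309257507324), 86)
ss (((423.06134033203125, 203.38246154785156), (37.177337646484375, 36.09039306640625), 22.79595947265625), 76)
ss (((423.21563720703125, 203.91290283203125), (36.44308090209961, 35.32225036621094), 22.561599731445312), 65)
rt 0.004 ((575.1737060546875, -223.530517578125), 70.1104965209961) ((576.1343383789062, -224.12008666992188), (138.7318115234375, 134.2170867919922), 89.89704132080078)
st 0.004 ((574.817138671875, 239.61239624023438), 89.93755340576172) ((574.9132080078125, 239.54502868652344), (129.14329528808594, 130.6719512939453), 4.019671440124512)
rt 0.008 ((574.5405883789062, -222.3397979736328), 69.82821655273438) ((575.497314453125, -222.92703247070312), (138.17327880859375, 133.67674255371094), 89.89685821533203)
st 0.008 ((574.1854248046875, 238.93853759765625), 89.57547760009766) ((574.2811279296875, 238.8714599609375), (128.62342834472656, 130.1459197998047), 4.019669055938721)
```

step_arm([
  [[31.7,57.9,-12,0],[31.7,57.9,-12,0],[31.7,57.9,-12,0],[31.7,57.9,-12,0],[31.7,57.9,-12,0],[31.7,57.9,-12,0],[31.7,57.9,-12,0],[31.7,57.9,-12,0],[31.7,57.9,-12,0],[31.7,57.9,-12,0],[31.7,57.9,-12,0],[31.7,57.9,-12,0]],
], jaw=0, force=25)

```text
clock: 1.15
position: [0.4897, -0.1381, 0.3146]
tool_rot: [3.142, 0.001, -1.154]
force: [0.8, -1.0, 0.1]
grip_width: 0.0855
```

step_arm([
  [[8.0,14.6,-3.5,0],[8.0,14.6,-3.5,0],[8.0,14.6,-3.5,0],[8.0,14.6,-3.5,0],[8.0,14.6,-3.5,0],[8.0,14.6,-3.5,0],[8.0,14.6,-3.5,0],[8.0,14.6,-3.5,0]],
])

```text
clock: 1.82
position: [0.5694, 0.0069, 0.2797]
tool_rot: [3.141, 0.0, -1.155]
force: [-0.3, 0.2, -1.0]
grip_width: 0.0852
```

```bash
python3 - <<'E'
from h import *
f=bot.grab_frame("wrist"); cv2.imwrite("pics/w1.png",f["pixels"]); np.savez("w1.npz",**f)
s=bot.observe();print(s["position"],s["tool_rot"],s["qpos"])
print(proj(f,[[.570,.0075,.04],[.570,.0075,0]]), -f["R"].T@f["t"])
E
```

```text
[0.5694173  0.00670168 0.27982217] [ 3.14132908e+00  3.74076775e-04 -1.15568415e+00] [-0.02790398  0.59827448 -0.12294886  1.84730882  0.10663989  0.70269817
 -1.36687485]
[[276.33176371 218.85960116]
 [276.39235307 202.01988882]] [0.64239552 0.03916722 0.24914345]
```

View pics/w1.png

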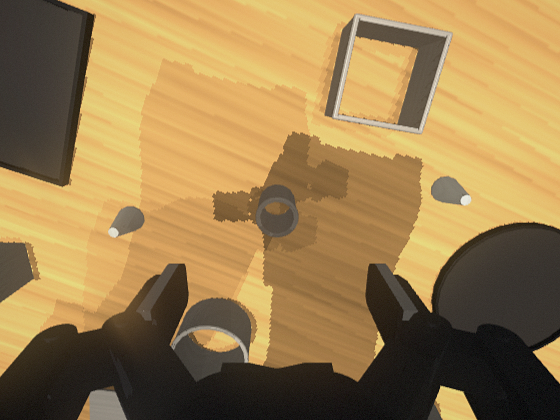

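step_arm([
  [[0.1,0.1,-4,0],[0.1,0.1,-8,0],[0.1,0.1,-10,0],[0.1,0.1,-10,0],[0.1,0.1,-10,0]],
])

```text
clock: 2.28
position: [0.5702, 0.0068, 0.1799]
tool_rot: [3.14, 0.001, -1.157]
force: [-0.2, -0.4, 0.8]
grip_width: 0.0857
```

step_arm([
  [[0,0,0,0],[0,0,0,0],[0,0,0,0],[0,0,0,0],[0,0,0,0],[0,0,0,0],[0,0,0,0],[0,0,0,0],[0,0,0,0],[0,0,0,0]],
], jaw=1, force=25)

```text
clock: 3.12
position: [0.5705, 0.0068, 0.1808]
tool_rot: [3.141, 0.0, -1.157]
force: [-1.8, -1.5, 10.8]
grip_width: 0.0291
```

```bash
python3 - <<'E'
from h import *
f=bot.grab_frame("wrist"); cv2.imwrite("pics/w2.png",f["pixels"])
E
```

```text
(no output)
```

View pics/w2.png

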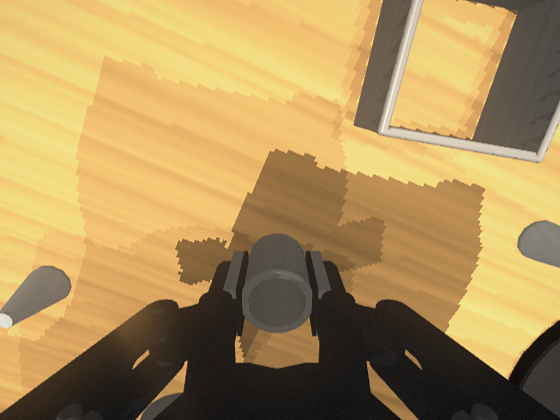

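step_arm([
  [[0,0,3,0],[0,0,6,0],[0.2,-4,7,0],[0.3,-8,7,0],[0.3,-12,7,0],[0.4,-16,7,0],[0.4,-20,7,0],[0.5,-23,7,0],[0.5,-23,7,0],[0.5,-23,7,0],[0.5,-23,7,0]],
])

```text
clock: 4.08
position: [0.5755, -0.2227, 0.2509]
tool_rot: [3.141, 0.001, -1.157]
force: [-0.7, 0.1, -0.7]
grip_width: 0.0292
```

```bash
python3 - <<'E'
from h import *
f=bot.grab_frame("wrist"); cv2.imwrite("pics/w3.png",f["pixels"])
s=bot.observe();print(s["position"],s["force"],s["grip_width"]);p=s["position"]
print(proj(f,[[p[0],p[1],p[2]-.141],[.575,-.2235,.004]]))
E
```

```text
[ 0.57567392 -0.22207141  0.25089826] [-0.15622563  0.32738773  0.5210509 ] 0.028587642006452165
[[275.61383484 303.57351771]
 [277.51710976 217.52867694]]
```

View pics/w3.png

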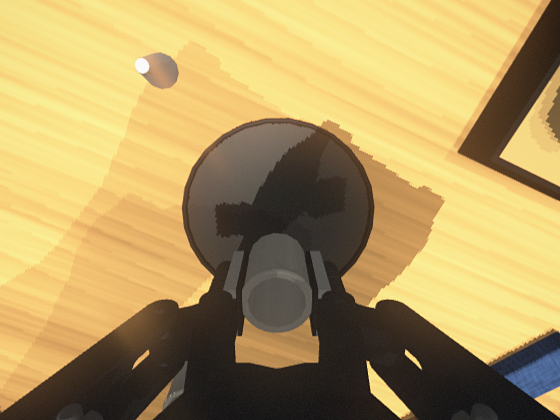

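step_arm([
  [[0,-0.1,-3,0],[0,-0.1,-5.5,0],[0,-0.1,-6.5,0],[0,-0.1,-6.6,0],[0,-0.1,-6.6,0],[0,-0.1,-6.6,0]],
])

```text
clock: 4.63
position: [0.576, -0.2224, 0.1854]
tool_rot: [-3.141, 0.0, -1.155]
force: [-0.7, -0.3, -0.2]
grip_width: 0.0289
```

step_arm([
  [[0,0,0,0],[0,0,0,0],[0,0,0,0],[0,0,0,0],[0,0,0,0],[0,0,0,0]],
], jaw=0)

```text
clock: 5.13
position: [0.576, -0.2225, 0.1855]
tool_rot: [-3.141, 0.0, -1.155]
force: [0.3, -0.6, 1.0]
grip_width: 0.0857
```

step_arm([
  [[0,0,4,0],[0,0,8,0],[0,0,10,0],[0,0,10,0],[0,0,10,0]],
])

```text
clock: 5.55
position: [0.5762, -0.2226, 0.2868]
tool_rot: [-3.14, -0.001, -1.155]
force: [0.1, -0.3, -0.8]
grip_width: 0.0853
```

```bash
python3 - <<'E'
from h import *
f=bot.grab_frame("wrist"); cv2.imwrite("pics/w4.png",f["pixels"])
s=bot.observe();print(s["position"],s["force"],s["grip_width"]);p=s["position"]
print(proj(f,[[p[0],p[1],.044],[.575,-.2235,.004]]))
E
```

```text
[ 0.57587016 -0.2224872   0.28557329] [ 0.18836861  0.11625446 -1.00804268] 0.08536789559989931
[[275.84216302 219.42358524]
 [276.56876582 204.18531373]]
```

View pics/w4.png

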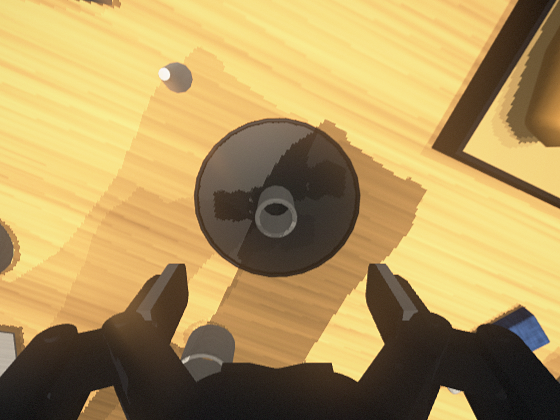

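step_arm([
  [[-16.5,-0.1,-1,0],[-16.5,-0.1,-1,0],[-16.5,-0.1,-1,0],[-16.5,-0.1,-1,0],[-16.5,-0.1,-1,0],[-16.5,-0.1,-1,0],[-16.5,-0.1,-1,0]],
])

```text
clock: 6.18
position: [0.4111, -0.2235, 0.2751]
tool_rot: [-3.141, 0.001, -1.155]
force: [0.7, 0.8, -0.8]
grip_width: 0.0856
```

```bash
python3 - <<'E'
from h import *
f=bot.grab_frame("wrist"); cv2.imwrite("pics/w5.png",f["pixels"])
s=bot.observe();print(s["position"],s["tool_rot"],s["force"],s["qpos"]);p=s["position"]
print(proj(f,[[p[0],p[1],.04],[.411,-.223,.04]]))
E
```

```text
[ 0.41156864 -0.22344127  0.27518973] [-3.14100692e+00  4.18274753e-04 -1.15446297e+00] [ 0.62018796  0.1808973  -0.03261193] [ 0.49031359  0.48488302 -0.15340398  2.10648235  0.13336832  0.55895568
 -0.91335162]
[[276.96153841 221.8665055 ]
 [276.06307584 222.31860678]]
```

View pics/w5.png

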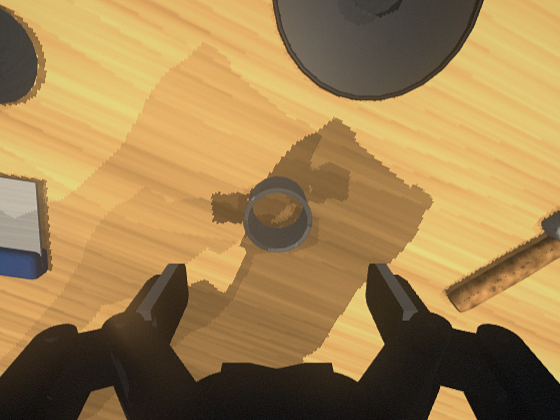

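step_arm([
  [[0,0,-4,0],[0,0,-8,0],[0,0,-9.7,0],[0,0,-9.7,0],[0,0,-9.7,0]],
])

```text
clock: 6.65
position: [0.4121, -0.2231, 0.1776]
tool_rot: [3.141, 0.002, -1.154]
force: [0.8, -0.3, 0.6]
grip_width: 0.0857
```

step_arm([
  [[0,0,0,0],[0,0,0,0],[0,0,0,0],[0,0,0,0],[0,0,0,0],[0,0,0,0],[0,0,0,0],[0,0,0,0]],
], jaw=1, force=25)

```text
clock: 7.32
position: [0.4125, -0.2233, 0.1787]
tool_rot: [-3.141, 0.0, -1.154]
force: [-0.6, 1.6, 12.7]
grip_width: 0.0464
```

step_arm([
  [[0,0,3.5,0],[0,0,7.5,0],[0,0,9,0],[0,0,9,0],[0,0,9,0]],
])

```text
clock: 7.73
position: [0.4126, -0.2235, 0.2701]
tool_rot: [-3.139, -0.002, -1.154]
force: [-0.1, 0.6, 0.0]
grip_width: 0.0465
```

```bash
python3 - <<'E'
from h import *
f=bot.grab_frame("wrist"); cv2.imwrite("pics/w6.png",f["pixels"])
s=bot.observe();print(s["position"],s["tool_rot"],s["force"],s["grip_width"]);p=s["position"]
print(proj(f,[[p[0],p[1],p[2]-.138]]))
E
```

```text
[ 0.41238606 -0.22334575  0.26915549] [-3.14008405e+00 -5.59691826e-04 -1.15388983e+00] [ 0.12524125  0.50350447 -1.91561544] 0.046747839895741196
[[275.39637778 308.49130858]]
```

View pics/w6.png

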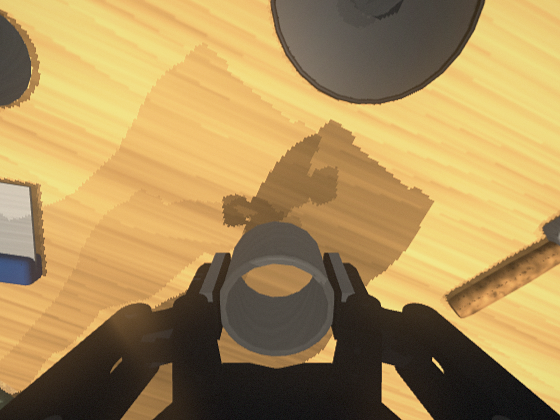

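step_arm([
  [[4,0,0,0],[8,0,0,0],[12,0.1,0,0],[16.4,0.1,0,0],[16.4,0.1,0,0],[16.4,0.1,0,0],[16.4,0.1,0,0]],
])

```text
clock: 8.37
position: [0.5757, -0.2222, 0.2677]
tool_rot: [3.141, 0.001, -1.154]
force: [-0.1, -0.1, -1.2]
grip_width: 0.0467
```

```bash
python3 - <<'E'
from h import *
f=bot.grab_frame("wrist"); cv2.imwrite("pics/w7.png",f["pixels"])
s=bot.observe();print(s["position"],s["tool_rot"],s["force"],s["grip_width"]);p=s["position"]
g=bot.grab_frame("top"); c=g["pixels"][140:290,300:480];cv2.imwrite("pics/t7.png",cv2.resize(c,None,fx=4,fy=4,interpolation=cv2.INTER_CUBIC))
E
```

```text
[ 0.57536141 -0.22243975  0.26809209] [ 3.14108596e+00  6.56686547e-04 -1.15413496e+00] [-0.16668341 -0.1203646   0.36576438] 0.04644337662941132
```

View pics/w7.png

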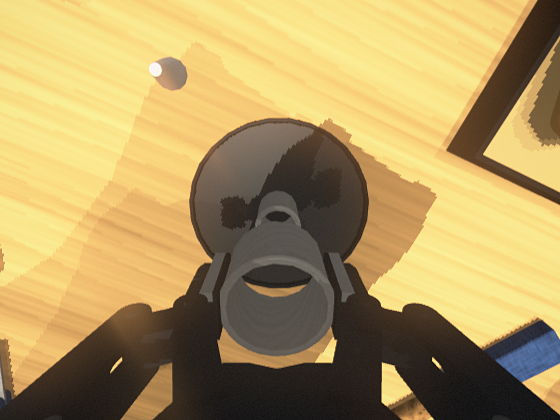

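step_arm([
  [[0,0,-2,0],[0,0,-4,0],[0,0,-4.5,0],[0,0,-4.5,0],[0,0,-4.5,0]],
])

```text
clock: 8.88
position: [0.5751, -0.2228, 0.2241]
tool_rot: [3.141, 0.0, -1.155]
force: [0.2, 0.8, -0.1]
grip_width: 0.0462
```

```bash
python3 - <<'E'
from h import *
f=bot.grab_frame("wrist"); cv2.imwrite("pics/w8.png",f["pixels"])
s=bot.observe();print(s["position"],s["tool_rot"],s["force"],s["grip_width"])
E
```

```text
[ 0.57537907 -0.22281439  0.22450943] [-3.14103189e+00 -3.70770743e-04 -1.15467915e+00] [-0.49342081  0.01719855 -0.01756033] 0.04657468073065264
```

View pics/w8.png

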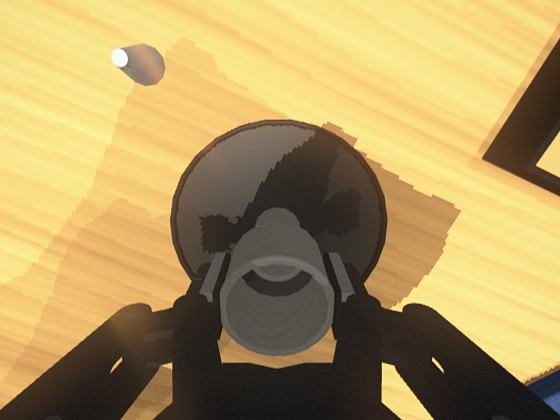

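step_arm([
  [[0.05,0.05,-2,0],[0.05,0.05,-3.5,0],[0.05,0.05,-4.1,0],[0.05,0.05,-4.1,0],[0.05,0.05,-4.1,0]],
])

```text
clock: 9.35
position: [0.5761, -0.2224, 0.1843]
tool_rot: [-3.141, -0.001, -1.155]
force: [-1.0, -0.6, -0.2]
grip_width: 0.0462
```

```bash
python3 - <<'E'
from h import *
f=bot.grab_frame("wrist"); cv2.imwrite("pics/w9.png",f["pixels"])
s=bot.observe();print(s["position"],s["tool_rot"],s["force"],s["grip_width"])
E
```

```text
[ 0.57612037 -0.22241745  0.18441387] [-3.14031913e+00 -1.00251226e-03 -1.15478103e+00] [-0.13783444 -0.39371765 -0.1201047 ] 0.04728086951389855
```

View pics/w9.png

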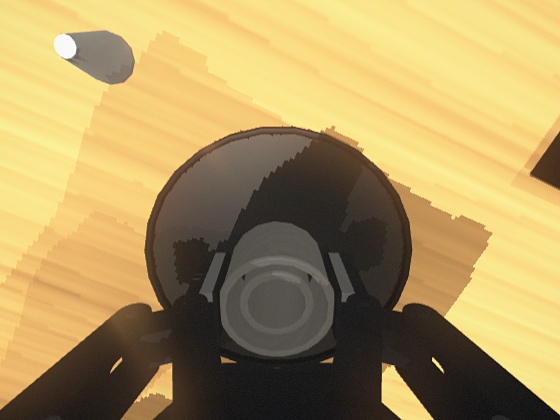

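step_arm([
  [[0,0,-0.15,0],[0,0,-0.15,0],[0,0,-0.15,0]],
])

```text
clock: 9.65
position: [0.5762, -0.2225, 0.1834]
tool_rot: [-3.14, -0.001, -1.155]
force: [-0.6, -0.4, -0.7]
grip_width: 0.0466
```

step_arm([
  [[0,0,0,0],[0,0,0,0],[0,0,0,0],[0,0,0,0],[0,0,0,0],[0,0,0,0]],
], jaw=0)

```text
clock: 10.15
position: [0.5762, -0.2225, 0.1834]
tool_rot: [-3.14, -0.001, -1.155]
force: [-0.6, 1.1, 0.0]
grip_width: 0.0854
```

step_arm([
  [[0,0,4,0],[0,0,8,0],[0,0,10,0],[0,0,10,0],[0,0,10,0]],
])

```text
clock: 10.57
position: [0.5764, -0.2227, 0.2846]
tool_rot: [-3.138, -0.003, -1.155]
force: [-0.3, 1.1, -0.4]
grip_width: 0.0849
```

```bash
python3 - <<'E'
from h import *
f=bot.grab_frame("wrist"); cv2.imwrite("pics/w10.png",f["pixels"])
s=bot.observe();print(s["position"],s["tool_rot"],s["force"],s["grip_width"])
E
```

```text
[ 0.57609784 -0.22251141  0.28339034] [-3.13974880e+00 -1.61576217e-03 -1.15497955e+00] [ 0.1441765   0.37935664 -0.94813346] 0.08552832279543814
```

View pics/w10.png

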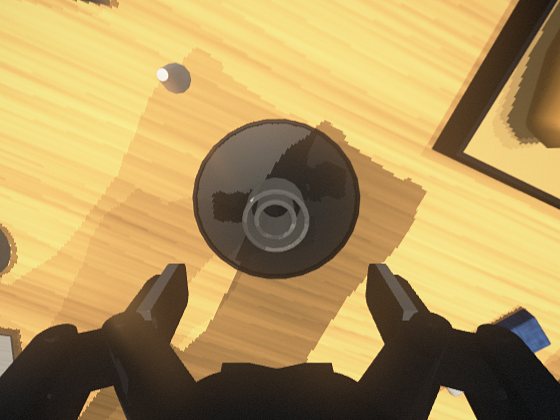

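step_arm([
  [[-14.5,23.2,-1,0],[-14.5,23.2,-1,0],[-14.5,23.2,-1,0],[-14.5,23.2,-1,0],[-14.5,23.2,-1,0],[-14.5,23.2,-1,0],[-14.5,23.2,-1,0],[-14.5,23.2,-1,0],[-14.5,23.2,-1,0],[-14.5,23.2,-1,0]],
])

```text
clock: 11.45
position: [0.4313, 0.0092, 0.2729]
tool_rot: [-3.141, -0.002, -1.155]
force: [1.5, -0.3, -0.3]
grip_width: 0.0854
```

```bash
python3 - <<'E'
from h import *
f=bot.grab_frame("wrist"); cv2.imwrite("pics/w11.png",f["pixels"])
s=bot.observe();print(s["position"],s["tool_rot"],s["force"],s["qpos"]);p=s["position"]
print(proj(f,[[p[0],p[1],.04],[.431,.009,.04]]))
E
```

```text
[0.43137388 0.00882975 0.2729619 ] [-3.14045589e+00 -1.59922589e-03 -1.15582064e+00] [ 0.46332938 -0.63444329 -0.19104865] [-0.0391445   0.44678337 -0.14975841  2.19790451  0.13662435  0.50373486
 -1.44994076]
[[276.66873435 223.85839341]
 [276.22959029 224.22277167]]
```

View pics/w11.png

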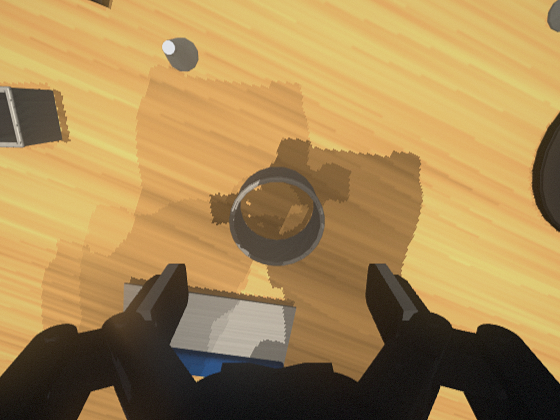

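step_arm([
  [[0,0,-4,0],[0,0,-8,0],[0,0,-9.8,0],[0,0,-9.8,0],[0,0,-9.8,0]],
])

```text
clock: 11.92
position: [0.4314, 0.0082, 0.1745]
tool_rot: [3.14, -0.001, -1.157]
force: [-0.3, 0.6, 0.7]
grip_width: 0.0854
```

step_arm([
  [[0,0,0,0],[0,0,0,0],[0,0,0,0],[0,0,0,0],[0,0,0,0],[0,0,0,0]],
], jaw=1, force=25)

```text
clock: 12.42
position: [0.4318, 0.0078, 0.1759]
tool_rot: [-3.141, -0.002, -1.158]
force: [-2.1, -2.6, 9.9]
grip_width: 0.0661
```

step_arm([
  [[0,0,3.5,0],[0,0,7.5,0],[0,0,9,0],[0,0,9,0],[0,0,9,0]],
])

```text
clock: 12.83
position: [0.4321, 0.0075, 0.2677]
tool_rot: [-3.137, -0.004, -1.159]
force: [0.0, -0.1, -0.8]
grip_width: 0.0658
```

```bash
python3 - <<'E'
from h import *
f=bot.grab_frame("wrist"); cv2.imwrite("pics/w12.png",f["pixels"])
s=bot.observe();print(s["position"],s["tool_rot"],s["force"],s["grip_width"]);p=s["position"]
print(proj(f,[[p[0],p[1],p[2]-.136]]))
E
```

```text
[0.43187255 0.00754258 0.26667415] [-3.13897133e+00 -2.89408418e-03 -1.15828306e+00] [-0.15954264 -0.37706946 -0.55802567] 0.06611806300675481
[[275.07223325 312.25312496]]
```

View pics/w12.png

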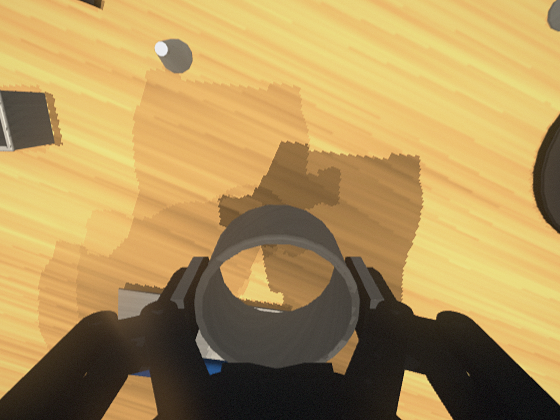

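step_arm([
  [[2,-3.3,0,0],[4.1,-6.6,0,0],[6.2,-9.9,0,0],[8.3,-13.2,0,0],[10.4,-16.5,0,0],[12.5,-19.8,0,0],[14.4,-23,0,0],[14.4,-23,0,0],[14.4,-23,0,0],[14.4,-23,0,0]],
])

```text
clock: 13.72
position: [0.5754, -0.222, 0.2655]
tool_rot: [-3.14, -0.001, -1.158]
force: [-0.9, 1.0, -0.3]
grip_width: 0.0659
```

step_arm([
  [[0,0,-2,0],[0,0,-4,0],[0,0,-4,0],[0,0,-4,0],[0,0,-4,0]],
])

```text
clock: 14.13
position: [0.5756, -0.2213, 0.2264]
tool_rot: [-3.14, -0.001, -1.157]
force: [0.3, 0.4, 0.2]
grip_width: 0.0664
```

```bash
python3 - <<'E'
from h import *
f=bot.grab_frame("wrist"); cv2.imwrite("pics/w13.png",f["pixels"])
s=bot.observe();print(s["position"],s["tool_rot"],s["force"],s["grip_width"]);p=s["position"]
E
```

```text
[ 0.57573734 -0.22155322  0.22667123] [-3.13937063e+00 -1.96295511e-03 -1.15752204e+00] [-0.18942622 -0.64419616 -0.20613151] 0.06585882998234696
```

View pics/w13.png

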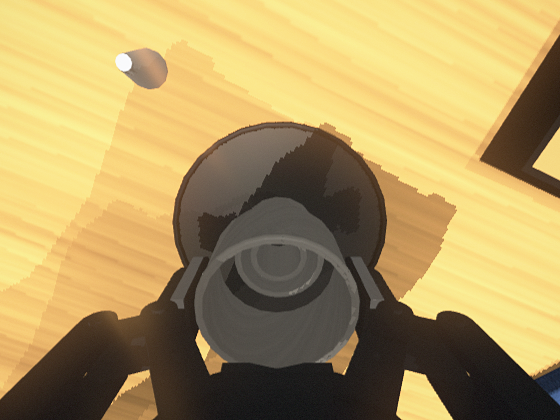

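step_arm([
  [[0,-0.1,-1.5,0],[0,-0.1,-2.5,0],[0,-0.1,-3.5,0],[0,-0.1,-4.2,0],[0,-0.1,-4.6,0],[0,-0.1,-4.6,0],[0,-0.1,-4.6,0],[0,-0.1,-4.6,0]],
])

```text
clock: 14.85
position: [0.5757, -0.2226, 0.1805]
tool_rot: [-3.14, -0.002, -1.158]
force: [0.3, 0.1, -0.4]
grip_width: 0.066
```

```bash
python3 - <<'E'
from h import *
f=bot.grab_frame("wrist"); cv2.imwrite("pics/w14.png",f["pixels"])
s=bot.observe();print(s["position"],s["tool_rot"],s["force"],s["grip_width"]);p=s["position"]
E
```

```text
[ 0.57575339 -0.22255889  0.18061482] [-3.13936018e+00 -1.96649351e-03 -1.15755746e+00] [-0.81263181 -0.41713705 -0.73281669] 0.06608157764000361
```

View pics/w14.png

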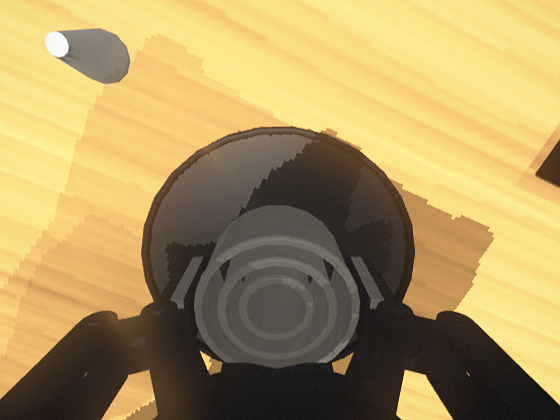

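Well nested and centred; release.

step_arm([
  [[0,0,0,0],[0,0,0,0],[0,0,0,0],[0,0,0,0],[0,0,0,0],[0,0,0,0]],
], jaw=0)

```text
clock: 15.4
position: [0.5758, -0.2226, 0.1806]
tool_rot: [-3.139, -0.002, -1.158]
force: [-0.4, -0.2, -0.7]
grip_width: 0.0851
```

step_arm([
  [[0,0,3,0],[0,0,7,0],[0,0,10,0],[0,0,10,0],[0,0,10,0]],
])

```text
clock: 15.82
position: [0.5761, -0.2228, 0.2825]
tool_rot: [-3.137, -0.004, -1.158]
force: [-1.3, -0.3, -0.8]
grip_width: 0.0856
```

```bash
python3 - <<'E'
from h import *
f=bot.grab_frame("wrist"); cv2.imwrite("pics/w15.png",f["pixels"])
s=bot.observe();print(s["position"],s["tool_rot"],s["force"],s["grip_width"]);p=s["position"]
E
```

```text
[ 0.57568314 -0.22261503  0.28097113] [-3.13880377e+00 -2.56387485e-03 -1.15764082e+00] [-0.35878677 -0.72207276 -1.2607468 ] 0.0853596864827417
```

View pics/w15.png

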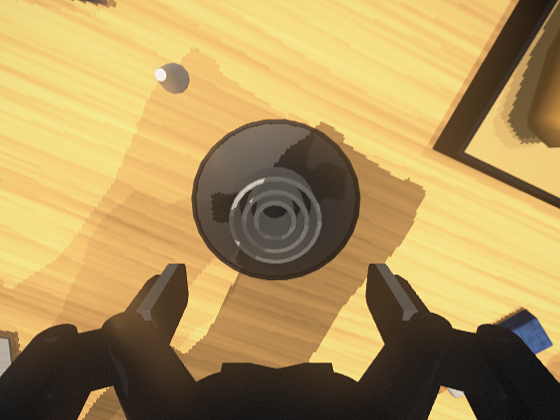

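step_arm([
  [[-15.3,42.6,-1,-0.02],[-15.3,42.6,-1,-0.02],[-15.3,42.6,-1,-0.02],[-15.3,42.6,-1,-0.02],[-15.3,42.6,-1,-0.02],[-15.3,42.6,-1,-0.02],[-15.3,42.6,-1,-0.02],[-15.3,42.6,-1,-0.02],[-15.3,42.6,-1,-0.02],[-15.3,42.6,-1,-0.02],[-15.3,42.6,-1,-0.02],[-15.3,42.6,-1,-0.02]],
])

```text
clock: 16.87
position: [0.4197, 0.2098, 0.27]
tool_rot: [-3.14, 0.0, -1.169]
force: [0.4, 1.2, -0.2]
grip_width: 0.0854
```

step_arm([
  [[0,0,0,0],[0,0,0,0]],
])

```text
clock: 17.03
position: [0.4191, 0.2103, 0.2691]
tool_rot: [3.141, 0.0, -1.167]
force: [-0.2, 0.2, -0.6]
grip_width: 0.0857
```

```bash
python3 - <<'E'
from h import *
f=bot.grab_frame("wrist"); cv2.imwrite("pics/w16.png",f["pixels"])
s=bot.observe();print(s["position"],s["tool_rot"],s["force"],s["qpos"]);p=s["position"]
print(proj(f,[[p[0],p[1],.04],[.423,.2037,.04]]))
E
```

```text
[0.419586   0.20934233 0.26923175] [-3.14156874e+00 -1.85652821e-04 -1.16870812e+00] [ 0.42681414 -0.43254094  0.08424077] [-0.46985087  0.49675642 -0.15394256  2.10831143  0.14156808  0.54595823
 -1.89534455]
[[278.20711122 225.41616147]
 [287.73485022 224.17054435]]
```

View pics/w16.png

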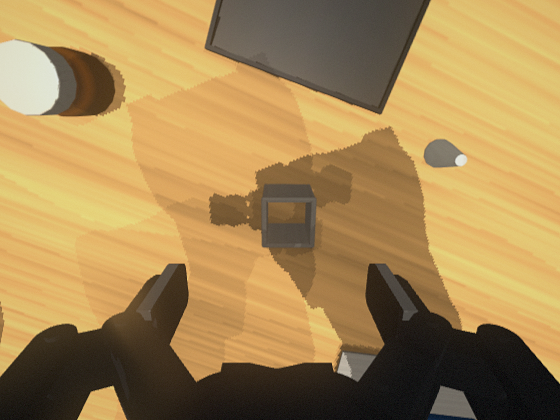

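step_arm([
  [[0.35,-0.6,0,0],[0.35,-0.6,-3,0],[0.35,-0.6,-7,0],[0.35,-0.6,-9,0],[0.35,-0.6,-9,0],[0.35,-0.6,-9,0]],
])

```text
clock: 17.58
position: [0.4234, 0.2021, 0.1789]
tool_rot: [3.139, -0.001, -1.17]
force: [0.1, -0.4, 0.7]
grip_width: 0.0855
```

```bash
python3 - <<'E'
from h import *
f=bot.grab_frame("wrist"); cv2.imwrite("pics/w17.png",f["pixels"])
s=bot.observe();print(s["position"],s["tool_rot"],s["force"])
E
```

```text
[0.42365577 0.20251295 0.17988318] [ 3.14143620e+00 -5.22674038e-04 -1.17017094e+00] [0.02775668 0.20733528 1.19973528]
```

View pics/w17.png

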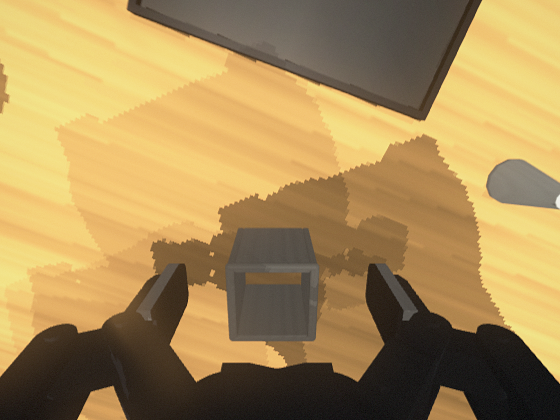

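step_arm([
  [[0,0,-0.1,0],[0,0,-0.1,0],[0,0,-0.1,0],[0,0,-0.1,0],[0,0,-0.1,0],[0,0,-0.1,0],[0,0,-0.1,0],[0,0,-0.1,0]],
], jaw=1, force=25)

```text
clock: 18.3
position: [0.4239, 0.2026, 0.1797]
tool_rot: [-3.141, -0.001, -1.17]
force: [-0.9, -0.6, 12.9]
grip_width: 0.0356
```

step_arm([
  [[0,0,3.5,0],[0,0,7,0],[0,0,8,0],[0,0,8,0]],
])

```text
clock: 18.63
position: [0.4245, 0.2028, 0.2624]
tool_rot: [-3.136, -0.0, -1.171]
force: [0.2, 0.1, -0.3]
grip_width: 0.0357
```

```bash
python3 - <<'E'
from h import *
f=bot.grab_frame("wrist"); cv2.imwrite("pics/w18.png",f["pixels"])
s=bot.observe();print(s["position"],s["tool_rot"],s["force"],s["grip_width"]);p=s["position"]
print(proj(f,[[p[0],p[1],p[2]-.140]]))
E
```

```text
[0.42418687 0.20259912 0.26083396] [-3.13774677e+00 -2.96199707e-04 -1.17048330e+00] [-0.216655    0.0841662  -1.28317498] 0.03559396036753778
[[276.74233504 306.03997411]]
```

View pics/w18.png

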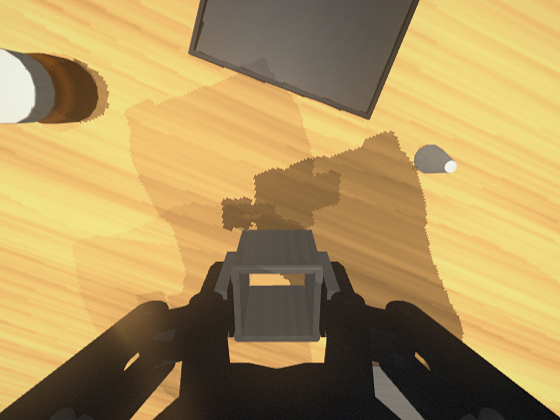

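step_arm([
  [[4,0.9,0,0],[8,1.9,0,0],[12,2.9,0,0],[15,3.65,0,0],[15,3.65,0,0],[15,3.65,0,0],[15,3.65,0,0],[15,3.65,0,0]],
])

```text
clock: 19.35
position: [0.5732, 0.239, 0.26]
tool_rot: [-3.139, -0.0, -1.17]
force: [-0.1, -0.2, -1.3]
grip_width: 0.0359
```

```bash
python3 - <<'E'
from h import *
f=bot.grab_frame("wrist"); cv2.imwrite("pics/w19.png",f["pixels"])
s=bot.observe();print(s["position"],s["tool_rot"],s["force"],s["grip_width"],s["qpos"]);p=s["position"]
E
```

```text
[0.57332675 0.23908412 0.26042955] [-3.13883851e+00 -3.79609875e-04 -1.16987869e+00] [ 0.50147395  0.27974248 -0.05039213] 0.03557730721223646 [-0.38740252  0.69273145 -0.15318945  1.71524663  0.145705    0.74198846
 -1.78302251]
```

View pics/w19.png

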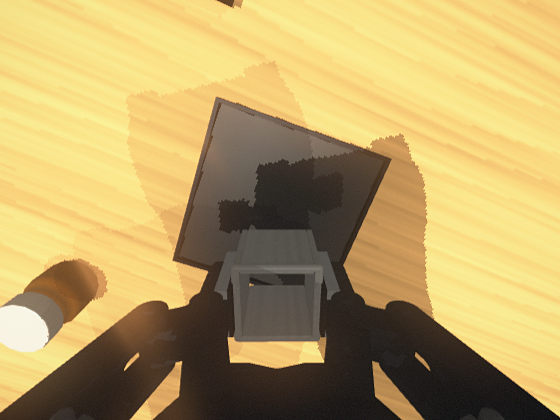

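step_arm([
  [[0.1,0,0,-0.11],[0.1,0,-1,-0.22],[0.1,0,-3,-0.33],[0.1,0,-5,-0.33],[0.1,0,-6.5,-0.33],[0.1,0,-7.4,-0.33],[0.1,0,-7.6,-0.33],[0.1,0,-7.6,-0.33],[0.1,0,-7.6,-0.33]],
])

```text
clock: 20.15
position: [0.5742, 0.2391, 0.1848]
tool_rot: [-3.139, -0.0, -1.5]
force: [0.1, -0.5, -0.3]
grip_width: 0.0359
```

```bash
python3 - <<'E'
from h import *
f=bot.grab_frame("wrist"); cv2.imwrite("pics/w20.png",f["pixels"])
s=bot.observe();print(s["position"],s["tool_rot"],s["force"],s["grip_width"],s["qpos"]);p=s["position"]
E
```

```text
[0.57431892 0.23910766 0.18493638] [-3.13826723e+00 -1.17909141e-04 -1.49979349e+00] [ 0.30092071 -1.11252495 -0.3459072 ] 0.03541260220243424 [-0.45083154  0.80480688 -0.05851859  1.73607041  0.07732073  0.59997444
 -2.0549459 ]
```

View pics/w20.png

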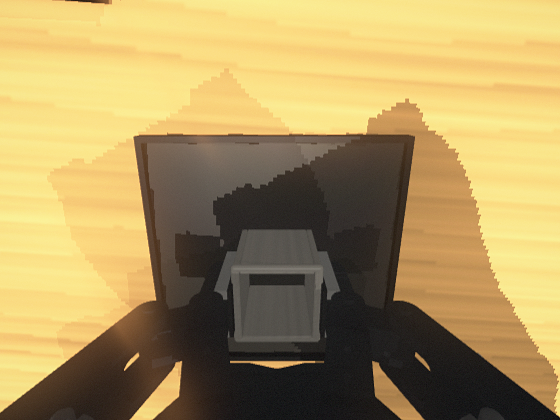

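Aligned. Lower 1 mm, release and rise.

step_arm([
  [[0,0,-0.1,0],[0,0,-0.1,0]],
])

```text
clock: 20.37
position: [0.5744, 0.2391, 0.1842]
tool_rot: [-3.138, 0.0, -1.5]
force: [-0.1, -0.8, -0.6]
grip_width: 0.0359
```

step_arm([
  [[0,0,0,0],[0,0,0,0],[0,0,0,0],[0,0,0,0],[0,0,0,0],[0,0,0,0]],
], jaw=0)

```text
clock: 20.87
position: [0.5744, 0.2391, 0.1842]
tool_rot: [-3.138, 0.0, -1.5]
force: [0.3, -0.7, 0.5]
grip_width: 0.0854
```

step_arm([
  [[0,0,3,0],[0,0,7,0],[0,0,10,0],[0,0,10,0],[0,0,10,0]],
])

```text
clock: 21.28
position: [0.5748, 0.2392, 0.2861]
tool_rot: [-3.135, 0.001, -1.5]
force: [0.4, 0.1, -0.8]
grip_width: 0.0855
```

```bash
python3 - <<'E'
from h import *
f=bot.grab_frame("wrist"); cv2.imwrite("pics/w21.png",f["pixels"])
s=bot.observe();print(s["position"],s["tool_rot"],s["force"],s["grip_width"],s["qpos"]);p=s["position"]
print(proj(f,[[p[0],p[1],.044],[.5745,.239,.008]]))
E
```

```text
[0.57432391 0.239083   0.28454097] [-3.13707842e+00  3.63328815e-04 -1.49977399e+00] [-0.53095977 -0.76827295  0.23524766] 0.08544614254028084 [-0.44486649  0.65786452 -0.06703311  1.70511783  0.06068088  0.77635542
 -2.04085661]
[[277.23305862 221.52827246]
 [277.32588721 206.09190979]]
```

View pics/w21.png

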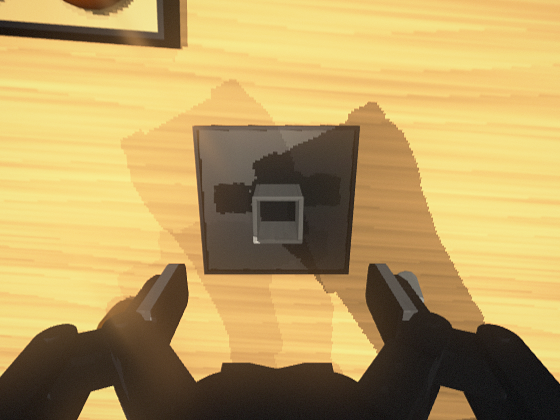

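step_arm([
  [[1.6,-3.8,0,0.1],[3.2,-7.6,0,0.174],[4.8,-11.4,0,0.174],[6.4,-15.2,0,0.174],[8,-19,0,0.174],[9.6,-22.8,0,0.174],[10.9,-25.9,0,0.174],[10.9,-25.9,-1,0.174],[10.9,-25.9,-1,0.174],[10.9,-25.9,-1,0.174]],
])

```text
clock: 22.17
position: [0.6828, -0.0195, 0.2728]
tool_rot: [-3.14, 0.002, -1.326]
force: [-0.2, 0.1, 0.7]
grip_width: 0.0852
```

```bash
python3 - <<'E'
from h import *
f=bot.grab_frame("wrist"); cv2.imwrite("pics/w22.png",f["pixels"])
s=bot.observe();print(s["position"],s["tool_rot"],s["force"],s["grip_width"],s["qpos"]);p=s["position"]
print(proj(f,[[p[0],p[1],.04],[.6836,-.0195,.04]]))
E
```

```text
[ 0.68291331 -0.01882085  0.27350297] [-3.13883505e+00  1.52868754e-03 -1.32467070e+00] [0.87749061 0.78654141 0.36137177] 0.08558226332471366 [ 0.01465728  0.75789472 -0.11860117  1.52856828  0.10500416  0.85892312
 -1.46488635]
[[276.23612867 223.68595014]
 [277.41969546 223.01702164]]
```

View pics/w22.png

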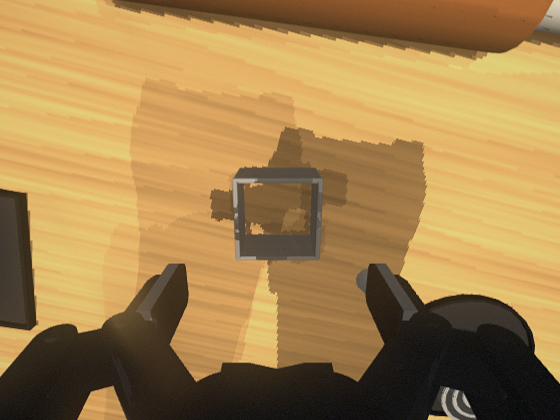

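step_arm([
  [[0.05,-0.05,-4,0],[0.05,-0.05,-8,0],[0.05,-0.05,-9.7,0],[0.05,-0.05,-9.7,0],[0.05,-0.05,-9.7,0]],
])

```text
clock: 22.63
position: [0.6833, -0.0181, 0.1765]
tool_rot: [-3.14, 0.002, -1.323]
force: [0.7, -0.5, 0.3]
grip_width: 0.0855
```

step_arm([
  [[0,0,0,0],[0,0,0,0],[0,0,0,0],[0,0,0,0],[0,0,0,0],[0,0,0,0],[0,0,0,0]],
], jaw=1, force=25)

```text
clock: 23.22
position: [0.6839, -0.0176, 0.1786]
tool_rot: [-3.137, 0.002, -1.323]
force: [-2.4, 1.6, 6.9]
grip_width: 0.0599
```

step_arm([
  [[0,0,3.5,0],[0,0,7.5,0],[0,0,9,0],[0,0,9,0],[0,0,9,0]],
])

```text
clock: 23.63
position: [0.6842, -0.0176, 0.2709]
tool_rot: [-3.134, 0.001, -1.323]
force: [-0.3, 1.1, -2.1]
grip_width: 0.0596
```

```bash
python3 - <<'E'
from h import *
f=bot.grab_frame("wrist"); cv2.imwrite("pics/w23.png",f["pixels"])
s=bot.observe();print(s["position"],s["tool_rot"],s["force"],s["grip_width"],s["qpos"]);p=s["position"]
print(proj(f,[[p[0],p[1],p[2]-.137]]))
E
```

```text
[ 0.68386074 -0.01759688  0.26941364] [-3.13589803e+00  1.62037935e-03 -1.32268406e+00] [ 0.18345825  0.43041646 -1.81741219] 0.05980058147146453 [ 0.01353119  0.76369466 -0.11939556  1.52900096  0.10642054  0.8499375
 -1.46554892]
[[276.79007644 311.19089675]]
```

View pics/w23.png

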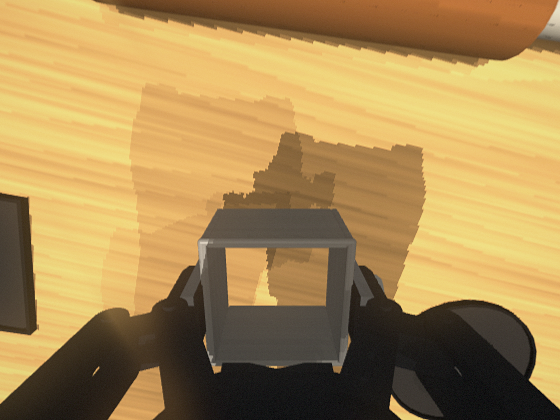

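step_arm([
  [[-1.6,3.8,0,-0.05],[-3.2,7.6,0,-0.1],[-4.8,11.4,0,-0.15],[-6.4,15.2,0,-0.177],[-8,19,0,-0.177],[-9.6,22.8,0,-0.177],[-10.9,25.7,0,-0.177],[-10.9,25.7,-1,-0.177],[-10.9,25.7,-2,-0.177],[-10.9,25.7,-3,-0.177],[-10.9,25.7,-3,-0.177],[-10.9,25.7,-3,-0.177]],
])

```text
clock: 24.68
position: [0.5752, 0.2379, 0.2384]
tool_rot: [-3.137, 0.0, -1.502]
force: [-0.3, 0.6, -0.3]
grip_width: 0.0597
```

```bash
python3 - <<'E'
from h import *
f=bot.grab_frame("wrist"); cv2.imwrite("pics/w24.png",f["pixels"])
s=bot.observe();print(s["position"],s["tool_rot"],s["force"],s["grip_width"],s["qpos"]);p=s["position"]
E
```

```text
[0.5753506  0.23816938 0.2390591 ] [-3.13648517e+00  9.69452142e-04 -1.50144700e+00] [ 0.13815816  0.12660189 -0.49711539] 0.05975044660689979 [-0.44847475  0.72264767 -0.05868533  1.72390027  0.06274803  0.6918078
 -2.04211207]
```

View pics/w24.png

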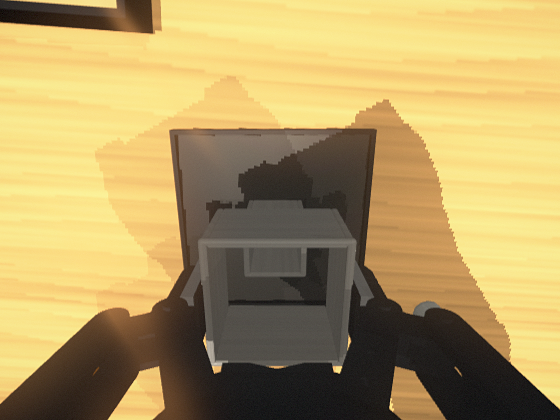

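step_arm([
  [[-0.3,0.1,-0.5,0],[-0.3,0.1,-1.1,0],[-0.3,0.1,-1.1,0],[-0.3,0.1,-1.1,0]],
])

```text
clock: 25.07
position: [0.5723, 0.2391, 0.2278]
tool_rot: [-3.137, 0.001, -1.502]
force: [-0.0, 0.1, 0.1]
grip_width: 0.0599
```

```bash
python3 - <<'E'
from h import *
f=bot.grab_frame("wrist"); c=f["pixels"][180:380,170:380];cv2.imwrite("pics/w25.png",cv2.resize(c,None,fx=2.8,fy=2.8))
s=bot.observe();print(s["position"],s["tool_rot"],s["force"]);p=s["position"]
b=p[2]-.1786; print(b)
# predicted inner bottom square of large if centred on TCP and small rim square at its place, pixel
a=-1.5; R=np.array([[np.cos(a),-np.sin(a)],[np.sin(a),np.cos(a)]])
S=np.array([[-1,-1],[1,-1],[1,1],[-1,1]])
L=(S*.027)@R.T+p[:2]; print(proj(f,np.c_[L,np.full(4,b)]))
L=(S*.030)@R.T+p[:2]; print(proj(f,np.c_[L,np.full(4,b+.04)]))
L=(S*.018)@R.T+[.5743,.2391]; print(proj(f,np.c_[L,np.full(4,.044)]))
E
```

```text
[0.57237971 0.23914927 0.22803166] [-3.13662072e+00  9.86433346e-04 -1.50157488e+00] [-0.10835988  0.1657077  -0.93933738]
0.0494316599858822
[[228.47571214 305.69099668]
 [325.09448149 305.6549799 ]
 [330.07633761 214.58246704]
 [223.29272021 214.66189254]]
[[208.49129502 367.4554659 ]
 [345.03252494 367.43893813]
 [355.49362723 242.47896795]
 [197.72937706 242.57837229]]
[[245.22143197 283.30151005]
 [308.96422602 283.27193378]
 [311.05605814 223.76931939]
 [243.0419149  223.81736632]]
```

View pics/w25.png

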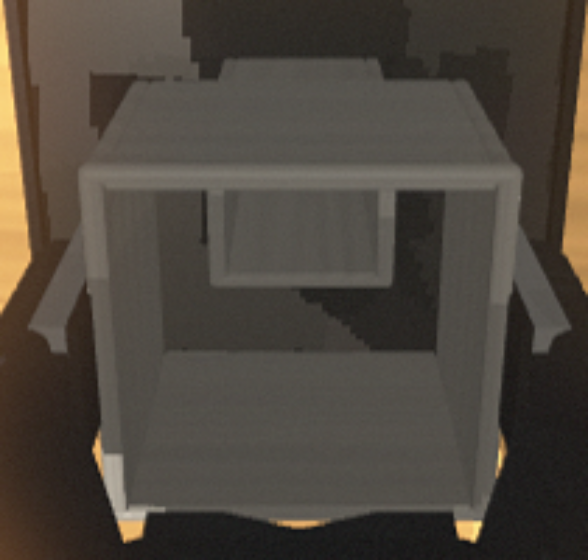

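step_arm([
  [[0.2,0,-1,0],[0.2,0,-2,0],[0.2,0,-3,0],[0.2,0,-4,0],[0.2,0,-4.5,0],[0.2,0,-4.5,0],[0.2,0,-4.5,0]],
])

```text
clock: 25.7
position: [0.5743, 0.2391, 0.1822]
tool_rot: [-3.137, 0.001, -1.502]
force: [-0.7, -1.5, -1.0]
grip_width: 0.0596
```

```bash
python3 - <<'E'
from h import *
f=bot.grab_frame("wrist"); cv2.imwrite("pics/w26.png",f["pixels"])
s=bot.observe();print(s["position"],s["tool_rot"],s["force"])
E
```

```text
[0.57425367 0.23912229 0.18239479] [-3.13719847e+00  7.38480343e-04 -1.50147555e+00] [ 0.52186663 -0.79679315 -0.96524036]
```

View pics/w26.png

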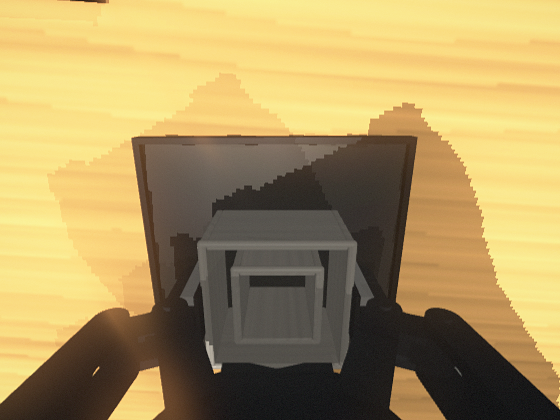

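step_arm([
  [[0,0,-0.1,0],[0,0,-0.15,0],[0,0,-0.15,0]],
])

```text
clock: 26.0
position: [0.5743, 0.2392, 0.1814]
tool_rot: [-3.137, 0.001, -1.501]
force: [-3.4, -0.8, 12.0]
grip_width: 0.0594
```

step_arm([
  [[0,0,0,0],[0,0,0,0],[0,0,0,0],[0,0,0,0],[0,0,0,0],[0,0,0,0]],
], jaw=0)

```text
clock: 26.5
position: [0.5743, 0.2391, 0.1813]
tool_rot: [-3.137, 0.001, -1.502]
force: [0.5, 0.6, 0.6]
grip_width: 0.0854
```

step_arm([
  [[0,0,3,0],[0,0,7,0],[0,0,10,0],[0,0,11,0],[0,0,11,0],[0,0,11,0]],
])

```text
clock: 27.0
position: [0.5743, 0.2391, 0.2914]
tool_rot: [-3.136, 0.001, -1.502]
force: [0.5, -1.0, -0.7]
grip_width: 0.0857
```

```bash
python3 - <<'E'
from h import *
f=bot.grab_frame("wrist"); cv2.imwrite("pics/w27.png",f["pixels"])
s=bot.observe();print(s["position"],s["tool_rot"],s["force"],s["grip_width"])
f=bot.grab_frame("scene"); cv2.imwrite("pics/s27.png",f["pixels"])
E
```

```text
[0.57404536 0.23906788 0.29050957] [-3.13780947e+00  4.32797813e-04 -1.50141176e+00] [-0.93216102 -0.21565903 -0.61964512] 0.08516201306962376
```

View pics/w27.png

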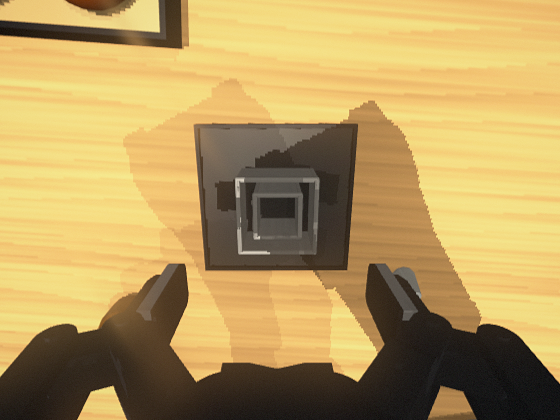

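View pics/s27.png

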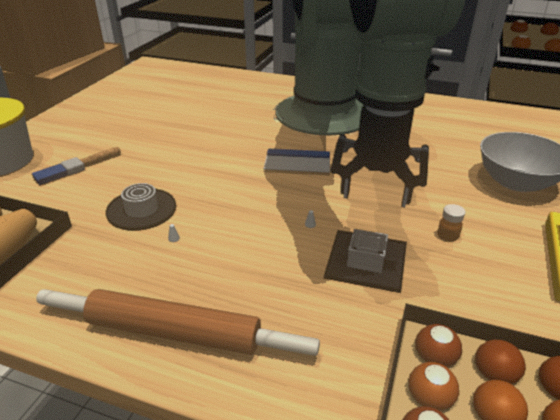

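```bash
python3 - <<'E'
from h import *
print(bot.job_done())
E
```

```text
the job is handed in; nothing more can be done
None
```

All five cutters are nested on their trays in the required order, and I handed the job in at about 27 s of the 128 s allowed. The hand-in gives no verdict.

- **How it was done:** I gripped each cutter from the outside at 25 N. Each one was released at the tray centre I had measured from the top camera.
- **Final checks:** In the last wrist and scene pictures, both nests stand flat and look concentric to within about 2 mm. The nozzles and jar are upright and look unmoved, though I compared them with the first pictures only by eye. The gripper is open and clear of everything at about 29 cm TCP height.
- **Hiccups:** One long travel ended about 7 mm off and was corrected before the grasp. The large square touched the tray with about 12 N just before release. Wrist and top views differed by about 1–2 mm in cutter position, well inside the clearances. No check failed.

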